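# Wind the bench spring tensioner to the preset stud and lock it

## Robot

A 7-joint arm with a two-finger parallel gripper is mounted at the origin on the work surface. World frame = base frame: x ahead of the robot, y to its left, z up, the work surface at z = 0. Lengths are in m, angles in rad, forces in N, time in s.
With the tool pointing down it reaches from about 0.425 to 0.875 m from the base axis. Payload 4.7 kg.
Tool frame: the origin (TCP) lies between the finger pads; the fingertips stand 8 mm ahead of it and the grasp point (between the pads) lies 11 mm behind it; z points along the fingers, y is the direction in which the jaws open and shut (so a half turn about z gives the same grasp; the last joint's range is limited). The gripper opens to 87 mm and grips with 3 to 60 N. Pads are 19 mm wide; open, the fingers measure 117 mm over their backs; the gripper's body (75 mm by 190 mm) begins 51 mm behind the grasp point.
Start: joints at [1.324, 0.321, -0.07, 1.45, 0.023, 1.371, -0.057], TCP at [0.168, -0.628, 0.231] pointing down, gripper open.
Joint ranges: [-2.86, 2.86], [-0.3, 2.09], [-1.38, 1.24], [0.06, 2.45], [-1.56, 4.7], [0.09, 2.05], [-2.69, 2.69]. Speed limits (rad/s): [2.57, 2.57, 3.14, 3.14, 3.14, 3.14, 3.14].

## Interface

Orientations are given as a rotation vector (axis times angle).
In Python, from bench import ctrl, optics, ticket gives the robot as it stands.
- The arm moves only by the tool play_rows, never from a script. Its argument "motion" is a list of rows, each a list of 5 numbers: the closure, from 0 (fully open) to 1 (shut), then the shift along the tool's x, y, z in cm, then the turn about the tool's z in rad. In form: [[jaw, tx, ty, tz, spin], ...]. A call has 1 to 20 rows; each row shifts and turns the commanded pose from where the row before left it, along the tool's axes as they then stand; what a row does not reach is not made up. A row lasts 1/8 s, in which the tool goes at most 62.5 mm and 10.7 degrees, less where a joint would pass 70% of its speed; a pose out of reach is approached as far as the arm can. A call is refused whole if a number of a shift passes 6.25 or a number of a turn 0.188, either way. A call with a gripper value outside its range is refused whole. The fingers move at their own pace and stop on an object; "force" is the grip in N (left out, the last holds). Time passes only in rows, so rows that do not move let the fingers close. It gives the time, the measured TCP pose, the force and the opening at its end, in the units of the state.
- ctrl.get_state(): the state, without advancing time (a new reading comes with each control period).
- optics.get_image(name): name is "side" or "top" or "wrist"; returns the picture (400x640x3 uint8, red, green, blue); there is no depth.
- optics.calibration(name): a dict with "K" (3x3 intrinsics, pixels), "pose" (4x4, takes a point from camera to world coordinates); the wrist camera has in their place "hand_eye" (4x4, takes a point from camera to tool coordinates, whose origin is the TCP and whose axes are the flange's). Camera axes: x right, y down, z forward; pixel columns grow to the right and rows downward; lengths in m; the calibration is good to about 2 mm. A picture is of the moment at which its call begins: read the wrist's pose just before it. calibration takes no time and is no camera call.
- ticket.close_job(): hands the job in, once; it reports no verdict.
The state is a dict: "time": time; "joint_positions": joint angles; "qd": joint speeds; "joint_torque": joint torques, N m; "position": TCP position; "tool_rot": TCP orientation; "ft_force": force on the tool from outside, world axes, zero at the start; "torque": the same for the moment, N m; "grip_width": opening from 0.0 (shut) to 1.0 (fully open).
Only numpy, scipy, OpenCV 4.12 (cv2) and the standard library are available. Lean on these libraries where they do the work, as an engineer would, in place of code of your own. Each camera call takes 0.05 s, during which the arm holds its last target.

## Task

Wind the spring tensioner up to its preset: slide the yellow lock fully open, turn the black knob clockwise until the red mark on the ratchet wheel points at the orange stud with the sprung pawl caught in the tooth, let go of it, and then slide the yellow lock fully home behind the pawl. Finish clear of everything and leave the other things on the bench where they are.

Things in the scene. Friction and masses are not known exactly. Their poses are not given: they have to be found in the camera images.
- tensioner: Blue bench-top spring tensioner, fixed to the bench: a round drum 168 mm across and 40 mm high, with a ledge along its -y side (reaching y = -125 mm, x from -110 to +90 mm), which carries the pawl and the lock. Origin: on the vertical wheel axis, at bench height. Its x and y axes (yaw only) give the directions used below.
- knob_grip (a point): On the wheel axis, half-way up the graspable part of the knob, 83 mm above the bench. The knob is an upright black bar 66 mm long, 18 mm thick, from 60 to 100 mm above the bench, turning with the steel wheel beneath it (wheel top at 56 mm). This point's x axis runs along the bar to its white-striped end, in the heading of the red mark on the wheel.
- wheel_mark (a point): Point 70 mm from the wheel axis and 56 mm above the bench, in the heading of the red mark painted on the steel ratchet wheel (112 mm across, 12 teeth, 30 degrees each). It turns with the wheel and passes over the ring of studs.
- wheel (a joint): Turn of wheel and knob, rad: 0 at the start tooth (start within 0.05), grows clockwise seen from above; stop at 2.8. The pawl drops in within 0.02 past 0.524, 1.047, 1.571, 2.094; a spring (0.1 to 0.15 N m) then pulls the wheel back onto the tooth when let go. It cannot turn back past the pawl. Winding takes up to 0.25 N m. With the lock home it turns no more than 0.23.
- target_stud_top (a point): Top centre of the orange stud, 19 mm across, 13 mm high, fixed on the drum's rim 70 mm from the wheel axis, top 53 mm above the bench. It stands at one of four stations 30, 60, 90 and 120 degrees (1 to 4 clicks) clockwise of the mark's start heading; three white studs of the same size stand at the others.
- pawl (a joint): Angle of the brass sprung pawl, rad: 0 when it has dropped fully into a tooth, up to about 0.17 on the crest of a tooth. It lies along the -y side of the wheel, tip near x = 0, y = -55 mm of the tensioner, pivot near x = 58, y = -62 mm; its top is 56 mm above the bench.
- lock (a joint): Travel of the yellow locking slide, m: 0 fully home (it stands behind the pawl, which then cannot lift, so the wheel cannot turn), 0.045 fully open (towards the tensioner's -x). It stays where it is left; moving it takes about 2 to 4 N. It can go home only while the pawl lies in a tooth.
- lock_grip (a point): Centre of the graspable part of the lock's upright yellow handle, 85 mm above the bench: a post 22 mm (along the slide, tensioner x) by 20 mm, from 56 to 106 mm above the bench. When the lock is home it lies at x = -6, y = -94 mm of the tensioner. Its axes are those of the tensioner.
- water_bottle: Clear water bottle standing on the bench, 64 mm across, 190 mm tall; origin at the centre of its underside. Leave alone.
- screwdriver: Green screwdriver lying on the bench, 190 mm long; leave alone.
- wood_block: Wooden block 120 x 60 x 40 mm lying on the bench, origin at the centre of its underside. Leave alone.

How it is judged:
On the way, in this order (a step that is already met when the one before it is completed fails the run):
1. the yellow lock is slid fully open (value of joint lock above 0.036 m), for 0.1 s.
2. the mark points at the orange stud, the pawl is down in the tooth and the knob is let go (horizontal distance between wheel_mark and target_stud_top below 0.01 m and value of joint pawl below 0.04 rad and contact force between the fingers and wheel below 0.2 N and value of joint lock above 0.03 m), for 0.2 s.
3. the yellow lock is slid fully home (value of joint lock below 0.008 m), for 0.1 s.
At the end, for the whole second after the job is handed in: The wheel rests with its mark within 10 mm of the orange stud (seen from above, at the stud ring), the pawl is down in the tooth (below 0.04 rad) and the yellow lock is home (below 8 mm of travel) (horizontal distance between wheel_mark and target_stud_top below 0.01 m and value of joint pawl below 0.04 rad and value of joint lock below 0.008 m and velocity of joint wheel between -0.05 and 0.05 rad/s); the robot touches nothing.
It fails at once if the water bottle is moved more than 30 mm (distance of water_bottle from where it was at the start of the episode above 0.03 m).
It fails at once if the screwdriver is moved more than 30 mm (distance of screwdriver from where it was at the start of the episode above 0.03 m).
It fails at once if the wooden block is moved more than 30 mm (distance of wood_block from where it was at the start of the episode above 0.03 m).
It also fails if it takes over 72 s, if anything falls off the work surface, if the arm or the gripper's body presses on something with over 40 N, if the wrist force passes 120 N, or if a joint passes its speed limit or range.

## Working session

There is one attempt and no reset: what is moved stays moved. The work goes in short steps, Python scripts to look and compute and a tool call to move; the robot and the scene stay as the last step left them, time stands still between calls to the robot, and variables do not carry over. Pictures are saved under pics/ and viewed, and the job is handed in when it is done.

Besides the shell and the picture viewer there is one more tool, called after "Request:" as name(argument=value, ...), one argument or row to a line, values as JSON. play_rows: Moves the arm, as the interface text tells. Its arguments: {"type":"object","properties":{"motion":{"type":"array"},"force":{"type":"number"}},"required":["motion"]}

```bash
mkdir -p pics; python3 - <<'E'
from bench import ctrl, optics
import cv2
s=ctrl.get_state(); print(s['time'],s['position'],s['tool_rot'],s['ft_force'],s['grip_width'])
for n in ['top','side']:
    cv2.imwrite(f'pics/{n}0.png',optics.get_image(n)[:,:,::-1]); c=optics.calibration(n); print(n,c['K'],c['pose'])
print(optics.calibration('wrist'))
E
```

```text
0.0 [ 0.16737544 -0.62751167  0.22944768] [-3.11303122e+00 -4.08260734e-01  5.96470314e-04] [-0.42909181 -0.19776961 -0.29452027] 1.0018080183290952
top [[447.97272445   0.         315.27107178]
 [  0.         447.97272445 208.35109627]
 [  0.           0.           1.        ]] [[ 0.02344268 -0.99530242  0.09393367  0.3945912 ]
 [-0.99959966 -0.02482494 -0.01357375  0.01448667]
 [ 0.01584188 -0.09357786 -0.99548592  1.33006688]
 [ 0.          0.          0.          1.        ]]
side [[390.21752624   0.         316.98883979]
 [  0.         390.21752624 199.20722041]
 [  0.           0.           1.        ]] [[-0.97027558 -0.17642784  0.16564574  0.32884883]
 [-0.24136883  0.65600222 -0.71512389  0.79607058]
 [ 0.01750379 -0.73384897 -0.67908712  0.84782569]
 [ 0.          0.          0.          1.        ]]
{'K': array([[313.67485921,   0.        , 320.83913122],
       [  0.        , 313.67485921, 196.83920732],
       [  0.        ,   0.        ,   1.        ]]), 'hand_eye': array([[ 1.20270804e-03, -9.55177511e-01, -2.96031209e-01,
         8.06674446e-02],
       [ 9.99999258e-01,  1.20580216e-03,  1.72117105e-04,
         2.08205877e-04],
       [ 1.92552685e-04, -2.96031197e-01,  9.55178252e-01,
        -1.52997083e-01],
       [ 0.00000000e+00,  0.00000000e+00,  0.00000000e+00,
         1.00000000e+00]])}
```

View pics/top0.png

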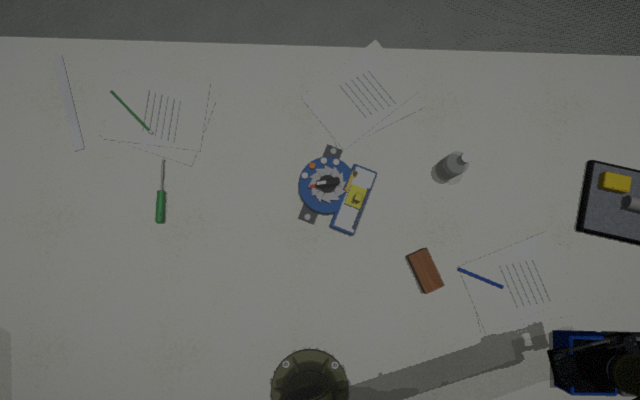

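View pics/side0.png

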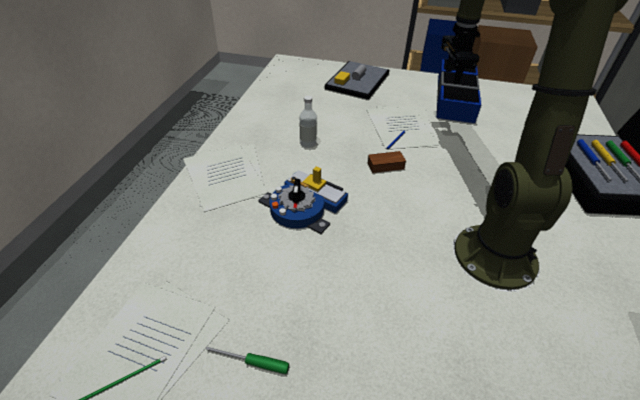

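```bash
python3 - <<'E'
import cv2
a=cv2.imread('pics/top0.png')[130:250,270:400]; cv2.imwrite('pics/top0c.png',cv2.resize(a,None,fx=5,fy=5,interpolation=cv2.INTER_CUBIC))
a=cv2.imread('pics/side0.png')[155:245,245:365]; cv2.imwrite('pics/side0c.png',cv2.resize(a,None,fx=6,fy=6,interpolation=cv2.INTER_CUBIC))
E
```

```text
(no output)
```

View pics/top0c.png

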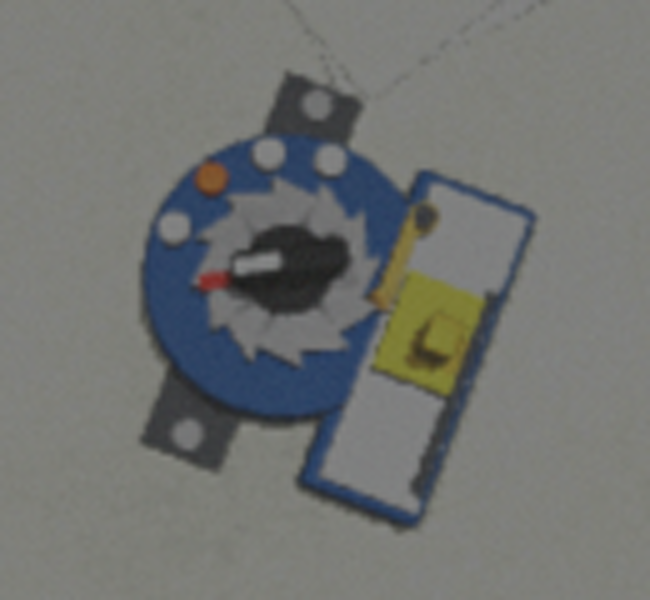

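View pics/side0c.png

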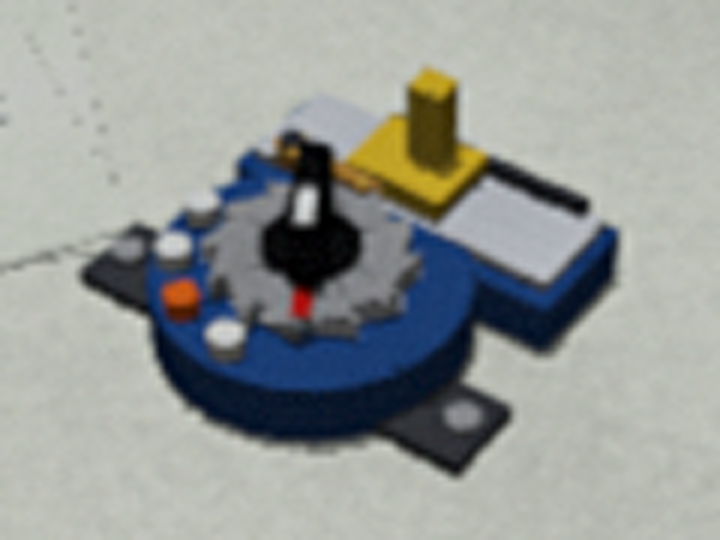

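```bash
cat > h.py <<'E'
import numpy as np
from bench import optics
def ray(name,uv,z,T=None):
    c=optics.calibration(name); P=c['pose'] if T is None else T
    d=P[:3,:3]@np.linalg.inv(c['K'])@np.array([uv[0],uv[1],1.]); o=P[:3,3]
    return o+d*(z-o[2])/d[2]
def fitstuds(W):
    # W: 4 pts station1..4 clockwise; returns centre, mark start heading, scale
    z=np.array([w[0]+1j*w[1] for w in W]); u=np.exp(-1j*np.radians([30,60,90,120]))*0.07
    A=np.c_[u,np.ones(4)]; s,*_=np.linalg.lstsq(A,z,rcond=None)
    h=np.angle(s[0]); sc=abs(s[0]);
    c=np.mean(z-u*np.exp(1j*h))
    return np.array([c.real,c.imag]),h,sc,abs(c+u*np.exp(1j*h)-z)
E
python3 - <<'E'
from h import *
f=lambda p:((p[0]+.5)/5-.5+270,(p[1]+.5)/5-.5+130)
W=[ray('top',f(p),.053)[:2] for p in [(174,227),(211,178),(268,153),(330,160)]]
c,h,sc,r=fitstuds(W);print(c,np.degrees(h),sc,r)
print('mark',ray('top',f((213,281)),.056), 'lock top',ray('top',f((444,335)),.106))
E1=ray('top',f((428,172)),.04);E2=ray('top',f((535,217)),.04);E3=ray('top',f((410,528)),.04);E4=ray('top',f((300,482)),.04)
print(E1,E2,E3,E4)
for a,b in((E4,E1),(E3,E2)): d=(b-a)[:2]; print(np.degrees(np.arctan2(d[1],d[0])),np.linalg.norm(d))
E
```

```text
[ 0.58668101 -0.03490983] 100.05654633084592 0.994382910514714 [0.00037    0.00023702 0.00010426 0.00022838]
mark [0.57958633 0.00745173 0.056     ] lock top [ 0.54557597 -0.12027689  0.106     ]
[ 0.64946097 -0.1167887   0.04      ] [ 0.62447151 -0.1797735   0.04      ] [ 0.44127739 -0.10954517  0.04      ] [ 0.46624849 -0.04561405  0.04      ]
-21.230224502724152 0.19655188372971794
-20.974561018060818 0.19619404508207158
```

Request:
play_rows(
  motion=[
    [0, 0, 0, -5, 0],
    [0, 3.3, -2.6, 0, 0],
    [0, 3.3, -2.6, 0, 0],
    [0, 3.3, -2.6, 0, 0],
    [0, 3.3, -2.6, 0, 0],
    [0, 3.3, -2.6, 0, 0],
    [0, 3.3, -2.6, 0, 0],
    [0, 3.3, -2.6, 0, 0],
    [0, 3.3, -2.6, 0, 0],
    [0, 3.3, -2.6, 0, 0],
    [0, 3.3, -2.6, 0, 0],
    [0, 3.3, -2.6, 0, 0],
    [0, 3.3, -2.6, 0, 0],
    [0, 3.3, -2.6, 0, 0],
    [0, 3.3, -2.6, 0, 0],
    [0, 3.3, -2.6, 0, 0],
  ],
)

```text
time: 2.1
position: [0.5457, -0.1225, 0.2802]
tool_rot: [3.115, 0.408, -0.001]
ft_force: [-0.1, 0.1, 0.7]
grip_width: 0.997
```

Request:
play_rows(
  motion=[
    [0, 0, 0, 0, -0.15],
    [0, 0, 0, 0, -0.15],
    [0, 0, 0, 0, -0.15],
    [0, 0, 0, 0, -0.15],
    [0, 0, 0, 0, -0.15],
    [0, 0, 0, 0, -0.15],
    [0, 0, 0, 0, 0],
    [0, 0, 0, 0, 0],
  ],
)

```text
time: 3.1
position: [0.5452, -0.1236, 0.2803]
tool_rot: [-2.629, -1.719, 0.0]
ft_force: [0.4, -0.1, 0.0]
grip_width: 1.001
```

```bash
cat >> h.py <<'E'
from bench import ctrl
from scipy.spatial.transform import Rotation as Rn
import cv2
def tool():
    s=ctrl.get_state(); T=np.eye(4); T[:3,:3]=Rn.from_rotvec(s['tool_rot']).as_matrix(); T[:3,3]=s['position']; return s,T
def go(xyz,jaw_deg):
    s,T=tool(); d=T[:3,:3].T@(np.array(xyz)-T[:3,3]); y=T[:3,1]; h=np.degrees(np.arctan2(y[1],y[0]))
    e=(h-jaw_deg+90)%180-90
    print('t',round(s['time'],2),'pos',s['position'].round(4),'jaw',round(h,2),'tool tilt',T[:3,2].round(4),'\n delta cm',(d*100).round(2),'spin',round(np.radians(e),3),'F',np.round(s['ft_force'],2),'M',np.round(s['torque'],2),'w',round(s['grip_width'],3))
def wpic(fn,crop=None,f=1):
    s,T=tool(); im=optics.get_image('wrist')[:,:,::-1]; P=T@optics.calibration('wrist')['hand_eye']; np.save(fn+'.npy',P)
    cv2.imwrite(fn+'.png',im); return P
E
python3 - <<'E'
from h import *
go([.5456,-.1203,.074],-21)
wpic('pics/w1')
E
```

```text
t 3.1 pos [ 0.5452 -0.1236  0.2803] jaw -23.63 tool tilt [-4.e-04 -0.e+00 -1.e+00] 
 delta cm [ 0.32 -0.08 20.63] spin -0.046 F [ 0.45 -0.06  0.01] M [-0.08 -0.1   0.01] w 1.001
```

View pics/w1.png

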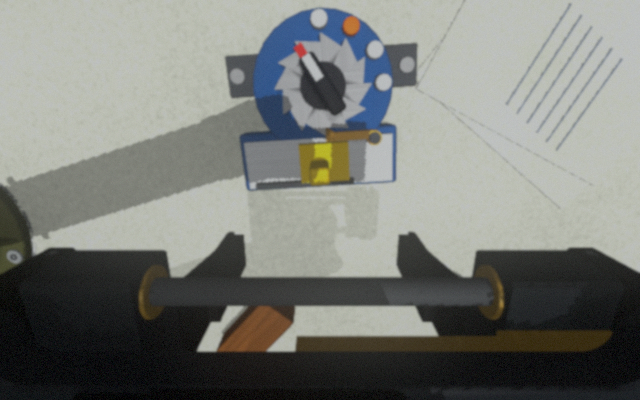

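```bash
python3 - <<'E'
import cv2
a=cv2.imread('pics/w1.png')[0:195,225:425]; cv2.imwrite('pics/w1c.png',cv2.resize(a,None,fx=3,fy=3,interpolation=cv2.INTER_CUBIC))
E
```

```text
(no output)
```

View pics/w1c.png

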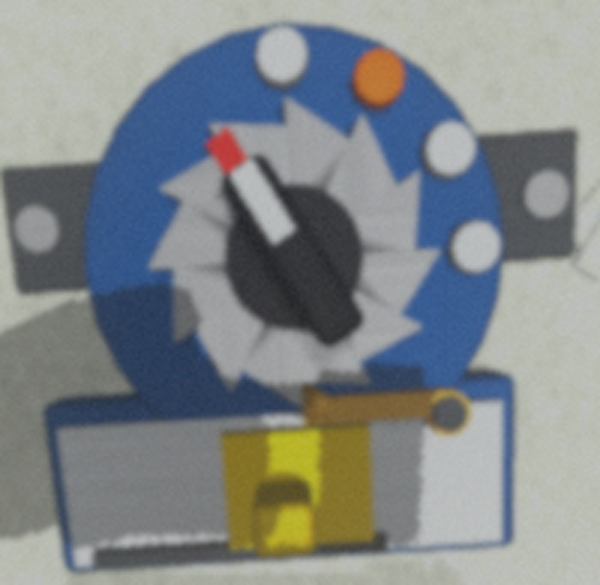

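```bash
python3 - <<'E'
from h import *
P=np.load('pics/w1.npy')
f=lambda p:((p[0]+.5)/3-.5+225,(p[1]+.5)/3-.5)
R=lambda p,z:ray('wrist',f(p),z,P)[:2]
W=[R(p,.053) for p in [(282,53),(379,76),(450,149),(475,246)]]
c,h,sc,r=fitstuds(W);print(c,np.degrees(h),sc,r)
m=R((227,152),.056)-c; print('mark',np.degrees(np.arctan2(m[1],m[0])),np.linalg.norm(m))
l=R((284,527),.106); print('lock',l)
b1=R((268,165),.1);b2=R((343,330),.1); d=b1-b2; print('bar',(b1+b2)/2,np.degrees(np.arctan2(d[1],d[0])),np.linalg.norm(d))
a,b=R((48,408),.04),R((513,378),.04); d=b-a; print(np.degrees(np.arctan2(d[1],d[0])),np.linalg.norm(d))
a,b=R((72,570),.04),R((511,545),.04); d=b-a; print(np.degrees(np.arctan2(d[1],d[0])),np.linalg.norm(d))
y=np.radians(-21); print('pred lock',c+np.array([[np.cos(y),-np.sin(y)],[np.sin(y),np.cos(y)]])@[-.006,-.094])
print('bottle',ray('top',(440,172),0))
go([l[0],l[1],.074],-21)
E
```

```text
[ 0.58405406 -0.03594462] 99.69064732646336 0.9902603428911481 [0.00043972 0.00019088 0.00023074 0.00061493]
mark 99.33222055314113 0.043792622755494316
lock [ 0.54452016 -0.11947595]
bar [ 0.58880119 -0.03690129] 92.48116543341881 0.057557259427982295
-19.937821007613394 0.19140880718018147
-20.191218859720088 0.19030379391213026
pred lock [ 0.54476599 -0.12155097]
bottle [ 0.63968159 -0.37754563  0.        ]
t 3.15 pos [ 0.5452 -0.1236  0.2804] jaw -23.61 tool tilt [-3.e-04 -0.e+00 -1.e+00] 
 delta cm [ 0.35 -0.22 20.64] spin -0.046 F [ 0.35  0.47 -0.65] M [-0.01 -0.07  0.02] w 0.998
```

Request:
play_rows(
  motion=[
    [0, 0.33, -0.14, 0, -0.055],
    [0, 0, 0, 4, 0],
    [0, 0, 0, 4, 0],
    [0, 0, 0, 4, 0],
    [0, 0, 0, 3, 0],
    [0, 0, 0, 2, 0],
    [0, 0, 0, 2, 0],
    [0, 0, 0, 1.6, 0],
    [0, 0, 0, 0, 0],
  ],
)

```text
time: 4.28
position: [0.5446, -0.1199, 0.0734]
tool_rot: [-2.578, -1.793, 0.002]
ft_force: [-0.3, -0.1, 0.2]
grip_width: 1.002
```

```bash
python3 - <<'E'
from h import *
go([.545,-.1202,.074],-20.5)
wpic('pics/w2')
E
```

```text
t 4.28 pos [ 0.5446 -0.1199  0.0734] jaw -20.34 tool tilt [-1.9e-03  7.0e-04 -1.0e+00] 
 delta cm [-0.02  0.05 -0.06] spin 0.003 F [-0.34 -0.11  0.18] M [-0.06 -0.03  0.02] w 1.002
```

View pics/w2.png

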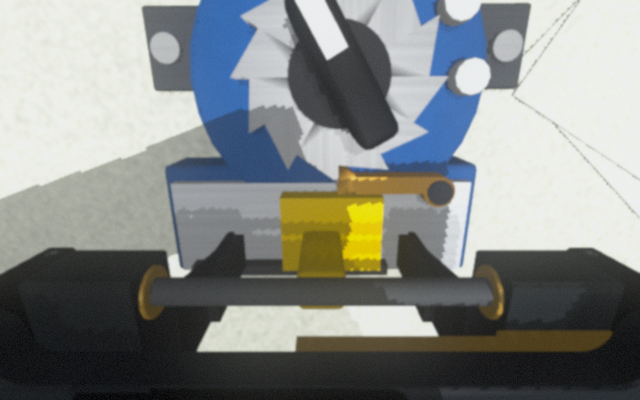

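The post (columns ~300–345) sits centred between the fingers (245, 398). Jaw axis is aligned with the slide. Closing, then sliding open.

Request:
play_rows(
  motion=[
    [1, 0, 0, 0, 0],
    [1, 0, 0, 0, 0],
    [1, 0, 0, 0, 0],
    [1, 0, 0, 0, 0],
    [1, 0, 0, 0, 0],
    [1, 0, 0, 0, 0],
  ],
  force=12,
)

```text
time: 5.08
position: [0.5453, -0.12, 0.0745]
tool_rot: [2.579, 1.794, -0.0]
ft_force: [-0.5, -0.2, 0.4]
grip_width: 0.404
```

Request:
play_rows(
  motion=[
    [1, 0, -0.5, 0, 0],
    [1, 0, -0.5, 0, 0],
    [1, 0, -0.5, 0, 0],
    [1, 0, -0.5, 0, 0],
    [1, 0, -0.5, 0, 0],
    [1, 0, -0.5, 0, 0],
    [1, 0, -0.5, 0, 0],
    [1, 0, -0.5, 0, 0],
    [1, 0, -0.3, 0, 0],
    [1, 0, 0, 0, 0],
  ],
)

```text
time: 6.32
position: [0.5057, -0.1056, 0.0746]
tool_rot: [2.577, 1.793, 0.002]
ft_force: [5.9, -2.6, -3.4]
grip_width: 0.253
```

```bash
python3 - <<'E'
from h import *
go([.545,-.1202,.074],-20.5)
wpic('pics/w3')
E
```

```text
t 6.33 pos [ 0.5057 -0.1056  0.0746] jaw -20.36 tool tilt [ 2.3e-03 -7.0e-04 -1.0e+00] 
 delta cm [-0.01  4.19  0.07] spin 0.003 F [ 5.95 -2.58 -3.41] M [-0.66 -0.95  0.05] w 0.253
```

View pics/w3.png

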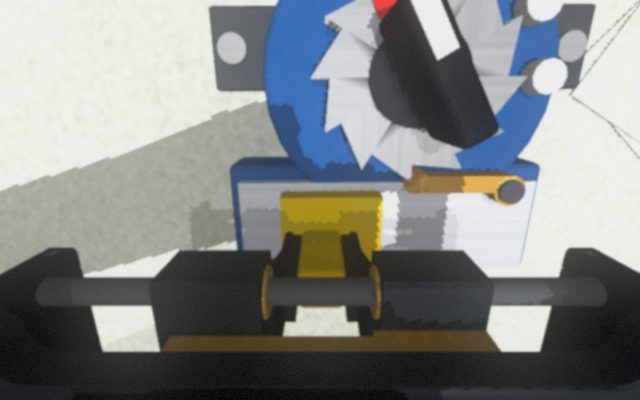

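Request:
play_rows(
  motion=[
    [1, 0, -0.2, 0, 0],
    [1, 0, -0.2, 0, 0],
    [1, 0, 0, 0, 0],
    [1, 0, 0, 0, 0],
  ],
)

```text
time: 6.88
position: [0.5055, -0.1054, 0.0749]
tool_rot: [2.573, 1.789, 0.011]
ft_force: [15.3, -5.5, -12.3]
grip_width: 0.253
```

```bash
python3 - <<'E'
from h import *
go([.545,-.1202,.074],-20.5)
wpic('pics/w4')
E
```

```text
t 6.88 pos [ 0.5055 -0.1054  0.0749] jaw -20.38 tool tilt [ 0.0101 -0.0018 -0.9999] 
 delta cm [-0.01  4.21  0.13] spin 0.002 F [ 15.26  -5.53 -12.32] M [-1.25 -2.9   0.09] w 0.253
```

View pics/w4.png

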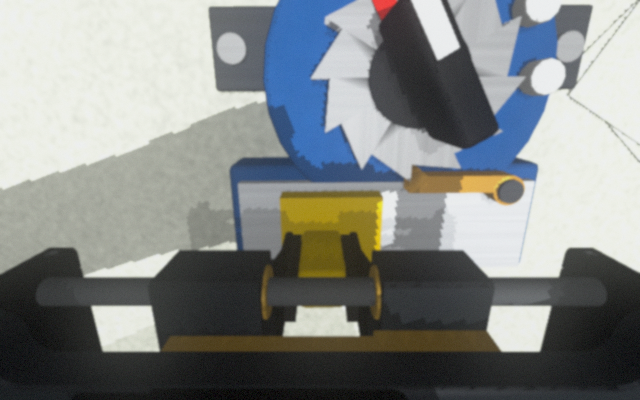

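Request:
play_rows(
  motion=[
    [0.3, 0, 0.4, 0, 0],
    [0.3, 0, 0, 0, 0],
    [0, 0, 0, 0, 0],
    [0, 0, 0, 0, 0],
    [0, 0, 0, 0, 0],
    [0, 0, 0, -3, 0],
    [0, 0, 0, -4, 0],
    [0, 0, 0, -4, 0],
    [0, 0, 0, -4, 0],
    [0, 0, 0, 0, 0],
    [0, 0, 0, 0, 0],
  ],
)

```text
time: 8.3
position: [0.5046, -0.105, 0.224]
tool_rot: [-2.579, -1.794, 0.001]
ft_force: [-0.5, 0.4, -0.1]
grip_width: 0.998
```

```bash
python3 - <<'E'
from h import *
go([.5853,-.0354,.073],9.5)
P=wpic('pics/w5')
a=cv2.imread('pics/w5.png')[0:240,225:485]; cv2.imwrite('pics/w5c.png',cv2.resize(a,None,fx=2.5,fy=2.5,interpolation=cv2.INTER_CUBIC))
E
```

```text
t 8.3 pos [ 0.5046 -0.105   0.224 ] jaw -20.34 tool tilt [-8.e-04 -2.e-04 -1.e+00] 
 delta cm [ 9.34  5.16 15.09] spin -0.521 F [-0.51  0.42 -0.13] M [ 0.02 -0.09  0.04] w 0.998
```

View pics/w5c.png

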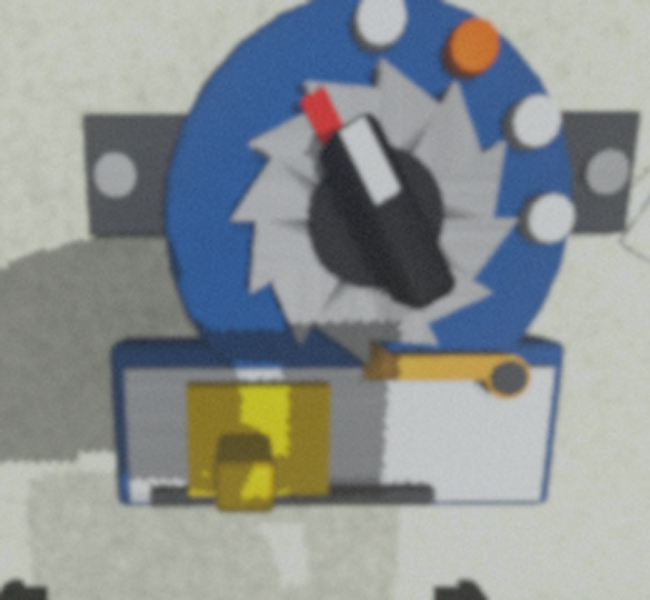

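```bash
python3 - <<'E'
from h import *
P=np.load('pics/w5.npy')
f=lambda p:((p[0]+.5)/2.5-.5+225,(p[1]+.5)/2.5-.5)
R=lambda p,z:ray('wrist',f(p),z,P)[:2]
W=[R(p,.053) for p in [(381,16),(473,44),(535,120),(549,217)]]
c,h,sc,r=fitstuds(W);print(c,np.degrees(h),sc,r)
m=R((320,114),.056)-c; print('mark',np.degrees(np.arctan2(m[1],m[0])),np.linalg.norm(m))
l=R((245,483),.106); print('lock',l)
b=[R(p,.1) for p in [(342,126),(375,117),(453,283),(417,305)]]; d=(b[0]+b[1]-b[2]-b[3])/2; print('bar',sum(b)/4,np.degrees(np.arctan2(d[1],d[0])),np.linalg.norm(d))
E
```

```text
[ 0.58346345 -0.03556478] 99.82522336474369 0.9881704894903849 [0.00072152 0.00016461 0.000182   0.00056866]
mark 99.48581268487312 0.04229240559392455
lock [ 0.50567981 -0.1047812 ]
bar [ 0.58540407 -0.03531131] 97.65438627117041 0.06111335979981788
```

Request:
play_rows(
  motion=[
    [0, 3.1, 1.7, 0, 0],
    [0, 3.1, 1.7, 0, 0],
    [0, 3.11, 1.73, 0, 0],
    [0, 0, 0, 3, -0.13],
    [0, 0, 0, 3, -0.13],
    [0, 0, 0, 3, -0.13],
    [0, 0, 0, 3, -0.13],
    [0, 0, 0, 0, 0],
    [0, 0, 0, 0, 0],
  ],
)

```text
time: 9.48
position: [0.5857, -0.0354, 0.1049]
tool_rot: [-2.033, -2.395, -0.001]
ft_force: [0.7, -0.2, 0.3]
grip_width: 1.002
```

```bash
python3 - <<'E'
from h import *
go([.585,-.0354,.073],9.5)
P=wpic('pics/w6')
E
```

```text
t 9.47 pos [ 0.5857 -0.0354  0.1049] jaw 9.34 tool tilt [ 1.e-04  4.e-04 -1.e+00] 
 delta cm [ 0.01 -0.06  3.19] spin -0.003 F [ 0.65 -0.23  0.27] M [-0.02 -0.13 -0.02] w 1.002
```

View pics/w6.png

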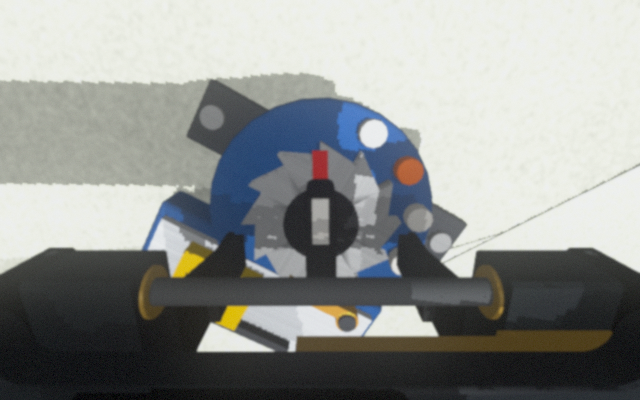

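Request:
play_rows(
  motion=[
    [0, 0, 0, 1.6, 0],
    [0, 0, 0, 1.5, 0],
    [0, 0, 0, 0, 0],
    [1, 0, 0, 0, 0],
    [1, 0, 0, 0, 0],
    [1, 0, 0, 0, 0],
    [1, 0, 0, 0, 0],
    [1, 0, 0, 0, 0],
    [1, 0, 0, 0, 0],
    [1, 0, 0, 0, 0],
    [1, 0, 0, 0, 0],
  ],
  force=40,
)

```text
time: 10.9
position: [0.5856, -0.0356, 0.0735]
tool_rot: [2.03, 2.397, 0.0]
ft_force: [0.1, 0.0, -0.9]
grip_width: 0.21
```

```bash
python3 - <<'E'
from h import *
go([.585,-.0354,.073],9.5)
E
```

```text
t 10.9 pos [ 0.5856 -0.0356  0.0735] jaw 9.47 tool tilt [ 3.e-04 -1.e-04 -1.e+00] 
 delta cm [ 0.03 -0.05  0.05] spin -0.001 F [ 0.06  0.   -0.85] M [ 0.02 -0.11  0.13] w 0.21
```

Request:
play_rows(
  motion=[
    [1, 0, 0, 0, 0.1],
    [1, 0, 0, 0, 0.1],
    [1, 0, 0, 0, 0.1],
    [1, 0, 0, 0, 0.1],
    [1, 0, 0, 0, 0.1],
    [1, 0, 0, 0, 0.1],
    [1, 0, 0, 0, 0.1],
    [1, 0, 0, 0, 0.1],
    [1, 0, 0, 0, 0.1],
    [1, 0, 0, 0, 0.1],
    [1, 0, 0, 0, 0.12],
    [1, 0, 0, 0, 0],
    [1, 0, 0, 0, 0],
  ],
)

```text
time: 12.52
position: [0.5857, -0.0357, 0.0735]
tool_rot: [2.992, 0.955, 0.001]
ft_force: [1.2, -0.2, -1.7]
grip_width: 0.202
```

```bash
python3 - <<'E'
from h import *
go([.585,-.0354,.073],-50.5)
P=wpic('pics/w7')
cv2.imwrite('pics/t7.png',cv2.resize(optics.get_image('top')[130:250,270:400,::-1],None,fx=5,fy=5,interpolation=cv2.INTER_CUBIC))
E
```

```text
t 12.53 pos [ 0.5857 -0.0357  0.0735] jaw -54.59 tool tilt [ 6.e-04 -2.e-04 -1.e+00] 
 delta cm [-0.04 -0.07  0.05] spin -0.071 F [ 1.2  -0.22 -1.72] M [-0.11 -0.36  0.14] w 0.202
```

View pics/w7.png

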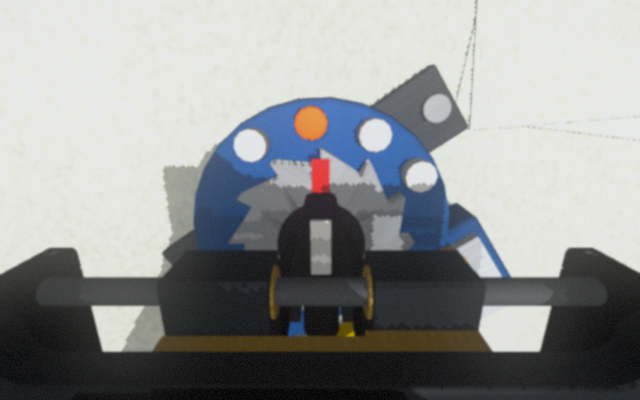

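Request:
play_rows(
  motion=[
    [0, 0, 0, 0, 0],
    [0, 0, 0, 0, 0],
    [0, 0, 0, 0, 0],
    [0, 0, 0, 0, 0],
    [0, 0, 0, 0, 0],
    [0, 0, 0, 0, 0],
    [0, 0, 0, -3, 0],
    [0, 0, 0, -4, 0],
    [0, 0, 0, -4, 0],
    [0, 0, 0, -2, 0],
    [0, 0, 0, 0, 0],
    [0, 0, 0, 0, 0],
  ],
)

```text
time: 14.12
position: [0.5844, -0.0357, 0.2017]
tool_rot: [-2.993, -0.952, 0.004]
ft_force: [-0.5, -0.5, -1.0]
grip_width: 1.002
```

```bash
python3 - <<'E'
from h import *
go([.507,-.1055,.074],-20.4)
P=wpic('pics/w8')
E
```

```text
t 14.12 pos [ 0.5844 -0.0357  0.2017] jaw -54.72 tool tilt [-2.9e-03  1.0e-04 -1.0e+00] 
 delta cm [-10.32   1.24  12.79] spin -0.599 F [-0.47 -0.53 -1.  ] M [-0.02  0.   -0.  ] w 1.002
```

View pics/w8.png

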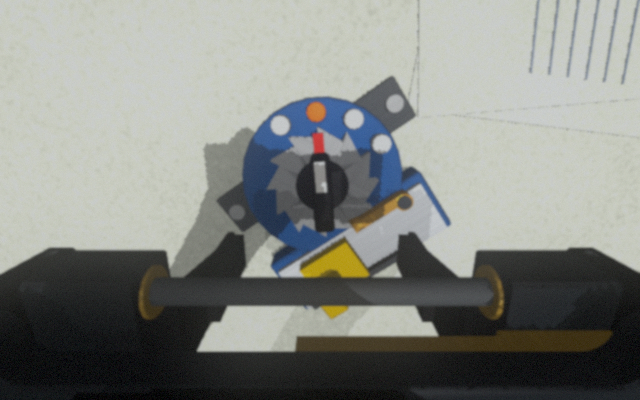

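Request:
play_rows(
  motion=[
    [0, -3.44, 0.41, 0, 0],
    [0, -3.44, 0.41, 0, 0],
    [0, -3.44, 0.42, 0, 0],
    [0, 0, 0, 0, -0.15],
    [0, 0, 0, 0, -0.15],
    [0, 0, 0, 0, -0.15],
    [0, 0, 0, 0, -0.15],
    [0, 0, 0, 0, 0],
    [0, 0, 0, 0, 0],
  ],
)

```text
time: 15.3
position: [0.5079, -0.1053, 0.2027]
tool_rot: [-2.58, -1.79, 0.001]
ft_force: [0.3, -0.4, -0.0]
grip_width: 0.999
```

```bash
python3 - <<'E'
from h import *
go([.506,-.1052,.074],-20.4)
P=wpic('pics/w9')
a=cv2.imread('pics/w9.png')[0:240,225:485]; cv2.imwrite('pics/w9c.png',cv2.resize(a,None,fx=2.5,fy=2.5,interpolation=cv2.INTER_CUBIC))
E
```

```text
t 15.3 pos [ 0.5079 -0.1053  0.2027] jaw -20.48 tool tilt [-1.4e-03  4.0e-04 -1.0e+00] 
 delta cm [-0.06 -0.17 12.87] spin -0.001 F [ 0.25 -0.4  -0.02] M [ 0.03 -0.07 -0.05] w 0.999
```

View pics/w9c.png

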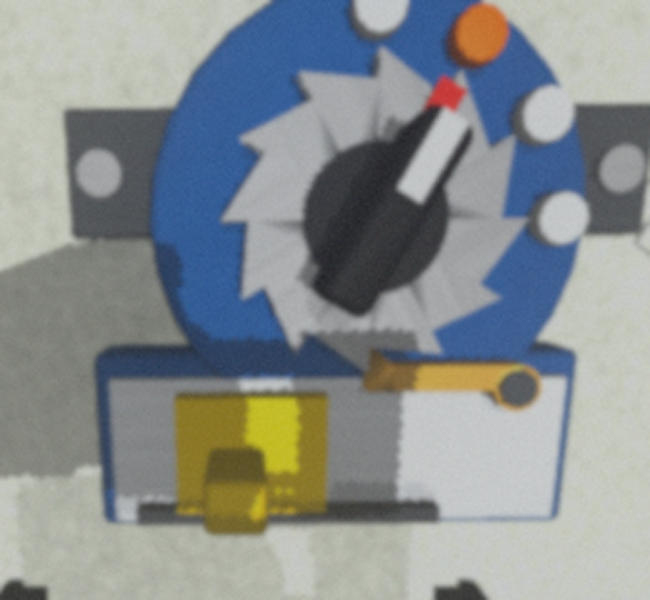

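The red mark points at the orange stud, and the pawl sits in the tooth in the same place as at the start. The lock is open. Going down to the lock.

Request:
play_rows(
  motion=[
    [0, -0.06, -0.17, 4, 0],
    [0, 0, 0, 4, 0],
    [0, 0, 0, 3, 0],
    [0, 0, 0, 1.8, 0],
    [0, 0, 0, 0, 0],
    [1, 0, 0, 0, 0],
    [1, 0, 0, 0, 0],
    [1, 0, 0, 0, 0],
    [1, 0, 0, 0, 0],
    [1, 0, 0, 0, 0],
    [1, 0, 0, 0, 0],
    [1, 0, 0, 0, 0],
    [1, 0, 0, 0, 0],
  ],
  force=15,
)

```text
time: 16.98
position: [0.5065, -0.1052, 0.0755]
tool_rot: [-2.578, -1.795, 0.0]
ft_force: [0.3, 0.0, 0.8]
grip_width: 0.249
```

Request:
play_rows(
  motion=[
    [1, 0, 0.5, 0, 0],
    [1, 0, 0.5, 0, 0],
    [1, 0, 0.5, 0, 0],
    [1, 0, 0.5, 0, 0],
    [1, 0, 0.5, 0, 0],
    [1, 0, 0.5, 0, 0],
    [1, 0, 0.5, 0, 0],
    [1, 0, 0.4, 0, 0],
    [1, 0, 0.3, 0, 0],
    [1, 0, 0, 0, 0],
    [1, 0, 0, 0, 0],
  ],
)

```text
time: 18.35
position: [0.5465, -0.1199, 0.0755]
tool_rot: [2.578, 1.794, 0.002]
ft_force: [2.2, 1.5, -1.2]
grip_width: 0.25
```

```bash
python3 - <<'E'
from h import *
go([.545,-.1202,.074],-20.5)
E
```

```text
t 18.35 pos [ 0.5465 -0.1199  0.0755] jaw -20.34 tool tilt [ 0.0014 -0.     -1.    ] 
 delta cm [-0.09 -0.13  0.15] spin 0.003 F [ 2.21  1.53 -1.25] M [ 0.29 -0.29  0.12] w 0.25
```

Request:
play_rows(
  motion=[
    [1, 0, 0.2, 0, 0],
    [1, 0, 0.2, 0, 0],
    [1, 0, 0, 0, 0],
    [1, 0, 0, 0, 0],
  ],
)

```text
time: 18.85
position: [0.5485, -0.1206, 0.0754]
tool_rot: [-2.577, -1.794, 0.003]
ft_force: [-4.4, 3.0, 2.8]
grip_width: 0.253
```

```bash
python3 - <<'E'
from h import *
go([.545,-.1202,.074],-20.5)
E
```

```text
t 18.85 pos [ 0.5485 -0.1206  0.0754] jaw -20.31 tool tilt [-3.e-03  6.e-04 -1.e+00] 
 delta cm [-0.08 -0.34  0.14] spin 0.003 F [-4.37  2.97  2.76] M [0.7  0.81 0.09] w 0.253
```

Request:
play_rows(
  motion=[
    [1, 0, 0.2, 0, 0],
    [1, 0, 0, 0, 0],
    [1, 0, 0, 0, 0],
  ],
)

```text
time: 19.23
position: [0.5486, -0.1207, 0.0753]
tool_rot: [-2.574, -1.792, 0.008]
ft_force: [-9.8, 5.5, 7.6]
grip_width: 0.251
```

Request:
play_rows(
  motion=[
    [1, 0, -0.4, 0, 0],
    [0.3, 0, 0, 0, 0],
    [0, 0, 0, 0, 0],
    [0, 0, 0, 0, 0],
    [0, 0, 0, 0, 0],
    [0, 0, 0, 0, 0],
    [0, 0, 0, -3, 0],
    [0, 0, 0, -4, 0],
    [0, 0, 0, -4, 0],
    [0, 0, 0, -4, 0],
    [0, 0, 0, 0, 0],
    [0, 0, 0, 0, 0],
  ],
)

```text
time: 20.72
position: [0.5474, -0.1206, 0.225]
tool_rot: [-2.579, -1.794, 0.001]
ft_force: [0.8, -0.5, -0.3]
grip_width: 0.999
```

```bash
python3 - <<'E'
from h import *
go([.5465,-.12,.074],-20.4)
P=wpic('pics/w10')
a=cv2.imread('pics/w10.png')[0:240,205:465]; cv2.imwrite('pics/w10c.png',cv2.resize(a,None,fx=2.5,fy=2.5,interpolation=cv2.INTER_CUBIC))
E
```

```text
t 20.73 pos [ 0.5474 -0.1206  0.225 ] jaw -20.34 tool tilt [-8.e-04 -2.e-04 -1.e+00] 
 delta cm [ 0.03 -0.1  15.1 ] spin 0.001 F [ 0.79 -0.47 -0.29] M [-0.1  -0.07  0.08] w 0.999
```

View pics/w10c.png

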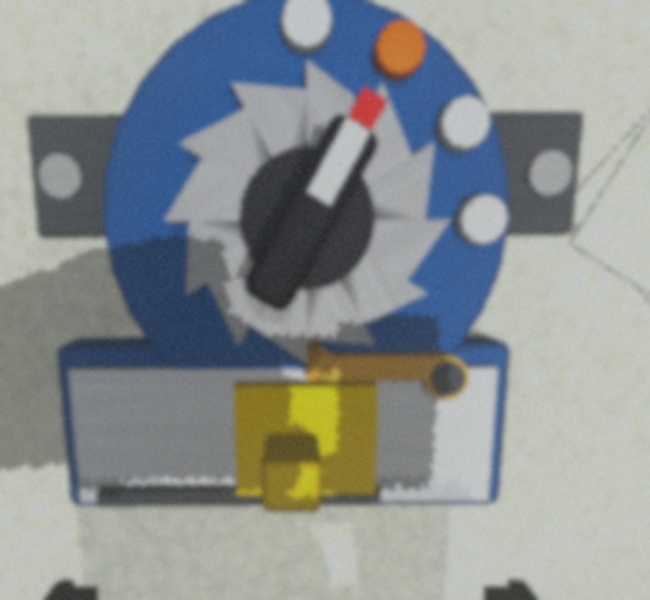

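```bash
python3 - <<'E'
from h import *
P=np.load('pics/w10.npy')
f=lambda p:((p[0]+.5)/2.5-.5+205,(p[1]+.5)/2.5-.5)
R=lambda p,z:ray('wrist',f(p),z,P)[:2]
W=[R(p,.053) for p in [(307,19),(400,47),(465,121),(482,217)]]
c,h,sc,r=fitstuds(W);print(c,np.degrees(h),r)
m=R((368,108),.056)-c; print('mark vs target deg',np.degrees(np.arctan2(m[1],m[0])-h)+60)
y=np.radians(-20.5);Rm=np.array([[np.cos(y),-np.sin(y)],[np.sin(y),np.cos(y)]])
print('lock rel',Rm.T@(R((291,485),.106)-c))
P=np.load('pics/w5.npy')
f=lambda p:((p[0]+.5)/2.5-.5+225,(p[1]+.5)/2.5-.5)
print('open rel',Rm.T@(ray('wrist',f((245,483)),.106,P)[:2]-[.58346345,-.03556478]))
cv2.imwrite('pics/top9.png',optics.get_image('top')[:,:,::-1])
E
```

```text
[ 0.58394765 -0.03607225] 100.00767002375719 [0.0009243  0.00044401 0.00017092 0.00110094]
mark vs target deg -0.8372756114288862
lock rel [-0.00505933 -0.0923873 ]
open rel [-0.04861768 -0.0920735 ]
```

View pics/top9.png

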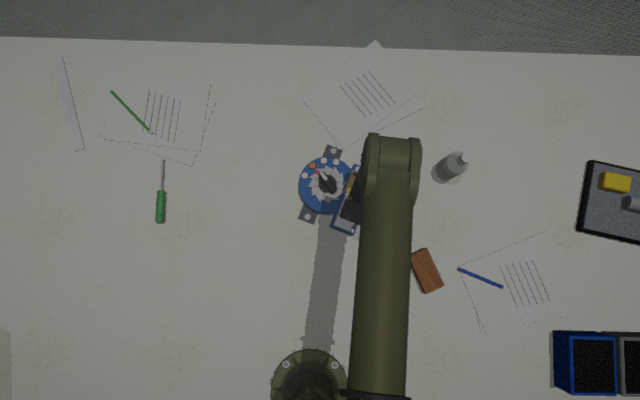

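Everything checks out: the lock is home (about 1 mm from its nominal position), the mark is within 1° of the orange stud, and the other objects haven't moved. Handing in.

Request:
play_rows(
  motion=[
    [0, 0, 0, -3, 0],
    [0, 0, 0, -2, 0],
    [0, 0, 0, 0, 0],
    [0, 0, 0, 0, 0],
  ],
)

```text
time: 21.32
position: [0.5471, -0.1205, 0.2738]
tool_rot: [-2.577, -1.793, 0.003]
ft_force: [-0.2, 0.0, -0.1]
grip_width: 0.999
```

```bash
python3 -c "
from bench import ticket; print(ticket.close_job())"
```

```text
the job is handed in; nothing more can be done
None
```

The tensioner is wound to its preset and locked, and I handed the job in at about 21 s; no verdict was reported.

- **What I did:** I slid the yellow lock open to its stop and turned the knob clockwise about 64°, two clicks to the orange stud. I then let go, so the spring pulled the wheel back onto the tooth. Last, I slid the lock home to its stop, released it and lifted clear.
- **Mark and pawl:** The final wrist picture puts the red mark within about 1° of the orange stud, roughly 1 mm at the stud ring. The pawl looked down in the tooth, judged by eye against its starting position.
- **Lock:** Its handle measured about 1 mm from the nominal home position along the slide. In the opening direction, the camera and arm readings gave 42 to 44 mm of travel against the nominal 45 mm. The lock would move no further and the force rose, so I took that as fully open.
- **Everything else:** In the top picture the bottle, screwdriver and block appear where they started. The gripper is open at 0.27 m, with wrist force near zero.
- **Disagreement:** The top and wrist cameras placed the wheel axis about 3 mm apart, so I aimed for roughly the midpoint.

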